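# Extend the bottle brush to its second stop and hold it ready

## Task

The tall flask is to be scrubbed, so get the telescoping bottle brush ready for it: squeeze the button in its handle and, while the rest holds back the brush head, pull the handle out to the second of its three stops, letting the button spring back out there so that the length is locked. Then lift the whole brush well clear of its rest, about a hand's breadth, roughly level and without knocking the dishes around it, and finish still holding it up there by the handle or rod, not on the button.

Things in the scene. Friction and masses are not known exactly. Their poses are not given: they have to be found in the camera images.
- brush: White plastic handle of the telescoping bottle brush, 225 mm long, 26 wide, 30 tall, lying level in the rest, axis 75 mm above the counter. Origin on its axis at the button; +x along the brush to the head (pull to -x), -y out of the button's side, +z up. It spans x = -165 to +60 mm. Whole brush about 0.2 kg; at the second stop it balances within 15 mm of the origin.
- brush_rod (a joint): How far (m) the notched flat steel rod with the head is drawn out of the handle: 0 parked; stops at 0.045, 0.090, 0.135. A stop locks both ways with 1.3 mm play. With the button pressed, or the catch riding on the rod between stops, it slides under a pull of 5 to 10 N (a locked stop resists over 60 N). Let the button go between two stops and the catch snaps into the next stop reached.
- brush_btn (a joint): How deep (m) the button is pressed: 0 out (locked in a stop), 0.0042 catch riding on the rod between stops, 0.0055 fully in. The notches are free beyond 0.0042. It takes 8 N; squeezing the handle across its 26 mm width with a finger pad over the button presses it flush.
- brush_button (a point): Middle of the button's outer face: a dark cap 14 by 13 mm, 5 mm proud of the handle's -y side (brush x = 0, y = -18 mm, level with the axis).
- brush_front_grip (a point): Point on the handle's axis 32 mm in front of the button (towards the head), where the handle can be gripped without touching the button; the handle ends 28 mm farther on.
- brush_tail (a point): Point on the axis 5 mm inside the tail end of the handle (brush x = -160 mm); it should end at least 125 mm above the counter.
- brush_head (a point): Middle of the white nylon bristles, on the axis: they are 43 mm across and 90 mm long, with a 26 mm wide plastic ferrule behind them. It moves with the rod.
- rest: Fixed steel brush rest: strip 262 x 38 mm on the counter with two forks of 5 mm plate, open at the top. Origin on the counter below the parked button, +x to the head. Front fork (x = +85 mm, tips 85 mm high, slot 18 mm) carries the 14 mm wide rod and holds back the ferrule, 3 mm ahead of it; rear fork (x = -145 mm, tips 78 mm high, slot 30 mm) carries the handle, which slides back through it.
- soup_spoon: White ceramic soup spoon, 135 mm long, 17 mm high, lying beside the rest. Origin under its bowl.
- tumbler: Glass tumbler standing upside down beside the rest, 68 mm wide, 100 mm high. Origin under its centre.
- sauce_bowl: Small white bowl, 96 mm wide, 38 mm high, beside the rest. Origin under its centre.
- flask: The tall metal flask, 75 mm wide, 228 mm high, standing on the counter. Origin under its centre.
- soap: Dish soap bottle, 62 mm wide, 170 mm high. Origin under its centre.
- steel_mug: Stainless steel mug, 76 mm wide, 80 mm high. Origin under its centre.
Mind the look-alikes: they are no part of the job. Leave any black or green look-alike of the sauce_bowl alone. Leave any red look-alike of the flask alone.

How it is judged:
On the way, in this order (a step that is already met when the one before it is completed fails the run):
1. the button is squeezed in (value of joint brush_btn above 0.004 m and contact force between the fingers and brush above 2 N), for 0.1 s.
2. the handle is pulled out to the second stop (90 mm) and the button has sprung out there (value of joint brush_rod between 0.086 and 0.094 m and value of joint brush_btn below 0.002 m), for 0.2 s.
At the end, for the whole second after the job is handed in: Brush locked at its second stop (drawn out 86 to 94 mm, button out to within 2 mm), gripped with over 2 N, nearly still (under 0.05 m/s), head and tail both over 125 mm above the counter (50 mm above where they lay), touching neither rest nor dishes (all of step 2 and height (world z) of each of brush_head, brush_tail above 0.125 m and contact force between the fingers and brush above 2 N and linear speed of brush below 0.05 m/s and contact force between brush and rest below 0.2 N and contact force between brush and soup_spoon below 0.2 N and contact force between brush and tumbler below 0.2 N and contact force between brush and sauce_bowl below 0.2 N and contact force between brush and flask below 0.2 N and contact force between brush and soap below 0.2 N and contact force between brush and steel_mug below 0.2 N); the arm keeps its last pose, push and grip.
It fails at once if a dish near the rest (spoon, tumbler, sauce bowl) is shoved more than 30 mm or tipped over (distance of any of soup_spoon, tumbler, sauce_bowl from where it was at the start of the episode above 0.03 m or angle between any of soup_spoon, tumbler, sauce_bowl's own z axis and vertical above 0.5 rad).
It fails at once if the flask, soap bottle or mug is shoved more than 30 mm or tipped over (distance of any of flask, soap, steel_mug from where it was at the start of the episode above 0.03 m or angle between any of flask, soap, steel_mug's own z axis and vertical above 0.5 rad).
It also fails if it takes over 42 s, if anything falls off the work surface, if the arm or the gripper's body presses on something with over 40 N, if the wrist force passes 120 N, or if a joint passes its speed limit or range.

## Robot

A 6-joint arm with a two-finger parallel gripper is mounted at the origin on the work surface. World frame = base frame: x ahead of the robot, y to its left, z up, the work surface at z = 0. Lengths are in m, angles in rad, forces in N, time in s.
With the tool pointing down it reaches from about 0.3 to 0.875 m from the base axis. Payload 6.4 kg.
Tool frame: the origin (TCP) lies at the very end of the fingers, on their centre line; the grasp point (between the pads) lies behind it (robot.pinch_z is the z of the grasp point in the tool frame, in m); z points along the fingers, y is the direction in which the jaws open and shut (so a half turn about z gives the same grasp; the last joint's range is limited). The gripper opens to 88 mm and grips with 3 to 60 N. Pads are 18 mm wide; open, the fingers measure 123 mm over their backs; the gripper's body (75 mm by 187 mm) begins 45 mm behind the grasp point.
Start: joints at [-1.359, 0.181, 1.607, -0, 1.354, -0.206], TCP at [0.233, -0.526, 0.239] pointing down, gripper open.
Joint ranges: [-2.99, 2.99], [-0.89, 2.07], [0.3, 2.58], [-1.14, 4.28], [0, 2.63], [-3.12, 3.12]. Speed limits (rad/s): [2.57, 2.57, 3.01, 3.14, 3.14, 3.14].

## Interface

Orientations are given as a rotation vector (axis times angle).
In Python, from station import robot gives the robot as it stands.
- The arm moves only by the shell command python3 -m handwheel 'ROWS' [OPENING] [FORCE]. ROWS is JSON, a list that holds one entry, the list of rows, each a list of 6 numbers: the shift along the tool's x, y, z in m, then the turn, a rotation vector about the tool's x, y, z in rad. A call has 1 to 8 rows; each row shifts and turns the pose as measured when the row begins, along the tool's axes as they then stand; what a row does not reach is not made up. A row lasts 1/10 s, in which the tool goes at most 50 mm and 8.59 degrees, less where a joint would pass 70% of its speed; a pose out of reach is approached as far as the arm can. A call is refused whole if a number of a shift passes 0.05 or a number of a turn 0.15, either way. A call with a gripper value outside its range is refused whole. OPENING is the finger opening in m, from 0 to 0.0881, set as the call begins (- or left out, the last holds). The fingers move at their own pace and stop on an object; FORCE is the grip in N (left out, the last holds). Time passes only in rows, so rows that do not move let the fingers close. It gives the time, the measured TCP pose, the force and the opening at its end, in the units of the state.
- robot.sense(): the state, without advancing time (a new reading comes with each control period).
- robot.camera(name): name is "scene" or "top" or "wrist"; returns a dict with "pixels" (420x560x3 uint8, red, green, blue), "camera_matrix" (3x3 intrinsics, pixels), "position" and "orientation" of the camera in the world. Camera axes: x right, y down, z forward; pixel columns grow to the right and rows downward; lengths in m; the calibration is good to about 2 mm. A picture is of the moment at which its call begins. There is no depth.
- robot.hand_in(): hands the job in, once; it reports no verdict.
Trained networks look in the newest picture that a camera, given by its name, has taken for a name from the list of things; names that differ only in an ending like _2 or _b are one class to them, and where a whole thing is asked for, a point or a joint stands for the part that bears it (a point fixed in the world has none). Each returns a list of dicts, best first, with "confidence" (0 to 1); they miss things now and then, are a little off and sometimes report something else, mostly with a low value. They report only what shows in the picture. A call takes as long as a camera call. They do not tell look-alikes from the thing itself.
- robot.silhouettes(camera, thing): "region" (420x560 bool, what is visible of it) and "rect" ([left, top, right, bottom] in pixels, round what is visible of it).
The state is a dict: "time": time; "q": joint angles; "dq": joint speeds; "joint_torque": joint torques, N m; "position": TCP position; "eef_rot": TCP orientation; "wrist_force": force on the tool from outside, world axes, zero at the start; "torque": the same for the moment, N m; "width": finger opening in m.
Only numpy, scipy, OpenCV 4.12 (cv2) and the standard library are available. Lean on these libraries where they do the work, as an engineer would, in place of code of your own. Each camera call takes 0.05 s, during which the arm holds its last target.

## Working session

There is one attempt and no reset: what is moved stays moved. The work goes in short steps, Python scripts to look and compute and a shell command to move; the robot and the scene stay as the last step left them, time stands still between calls to the robot, and variables do not carry over. Pictures are saved under pics/ and viewed, and the job is handed in when it is done.

```bash
mkdir -p pics; ls; python3 - <<'E'
from station import robot
import cv2,numpy as np
print(robot.sense(), robot.pinch_z)
for n in ["scene","top","wrist"]:
    c=robot.camera(n); cv2.imwrite(f"pics/{n}0.png",c["pixels"][:,:,::-1])
    print(n,c["camera_matrix"],c["position"],c["orientation"])
    for t in ["brush","brush_button","brush_head","rest","soup_spoon","tumbler","sauce_bowl","flask","soap","steel_mug"]:
        print(t,[(round(d["confidence"],2),[int(v) for v in d["rect"]]) for d in robot.silhouettes(n,t)][:3])
E
```

```text
pics
{'time': 0.0, 'q': array([-1.35929738e+00,  1.81521604e-01,  1.60799670e+00,  7.91372796e-06,
        1.35381432e+00, -2.06316461e-01]), 'dq': array([-0.00022918,  0.00031091,  0.00032425,  0.00070618,  0.00150523,
       -0.00060548]), 'joint_torque': array([-4.83761050e-04, -4.33864152e+01, -3.41852474e+01,  7.02952361e-02,
        3.85983149e-02, -1.55383486e-04]), 'position': array([ 0.23320923, -0.52499677,  0.23782654]), 'eef_rot': array([-3.07158665e+00, -6.51176049e-01, -5.05200326e-06]), 'wrist_force': array([ 0.0957797 ,  0.85088395, -0.13395317]), 'torque': array([-0.03789428, -0.05060524, -0.04457782]), 'width': 0.08787162450529522} -0.0187
scene [[420.80897845   0.         282.04730717]
 [  0.         420.80897845 212.72712128]
 [  0.           0.           1.        ]] [ 1.42902763 -0.10239884  0.87744691] [-1.81410769 -1.6455905   0.70886127]
brush [(0.9, [258, 166, 367, 216])]
brush_button [(0.72, [255, 167, 368, 210]), (0.2, [259, 182, 295, 198])]
brush_head [(0.74, [331, 170, 364, 190])]
rest [(0.6, [259, 181, 341, 230])]
soup_spoon [(0.78, [256, 180, 294, 198]
[... 696 characters left out ...]
0, 187, 271, 215])]
soup_spoon [(0.57, [269, 278, 312, 296])]
tumbler [(0.95, [199, 209, 226, 233])]
sauce_bowl [(0.92, [286, 183, 318, 215]), (0.57, [237, 184, 269, 213]), (0.56, [244, 140, 275, 173])]
flask [(0.77, [397, 142, 443, 189]), (0.72, [410, 185, 455, 224])]
soap [(0.91, [424, 258, 456, 280]), (0.19, [412, 188, 455, 223])]
steel_mug [(0.8, [117, 247, 155, 279])]
wrist [[311.13901008   0.         273.04117769]
 [  0.         311.13901008 209.99197703]
 [  0.           0.           1.        ]] [ 0.29663001 -0.497218    0.38410807] [ 2.43177626 -1.58343875 -0.21914717]
brush []
brush_button []
brush_head []
rest []
soup_spoon []
tumbler []
sauce_bowl []
flask []
soap []
steel_mug []
```

View pics/scene0.png

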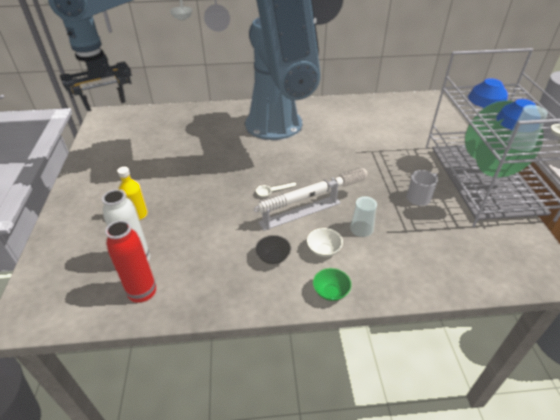

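View pics/top0.png

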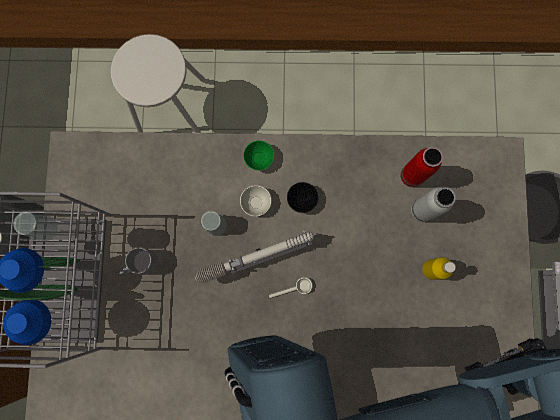

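```bash
python3 - <<'E'
import cv2
a=cv2.imread("pics/top0.png")[130:310,170:330]
cv2.imwrite("pics/topc.png",cv2.resize(a,None,fx=3.3,fy=3.3,interpolation=cv2.INTER_CUBIC)[:600])
a=cv2.imread("pics/scene0.png")[150:310,240:400]
cv2.imwrite("pics/scc.png",cv2.resize(a,None,fx=3.7,fy=3.7,interpolation=cv2.INTER_CUBIC)[:600])
E
```

```text
(no output)
```

View pics/topc.png

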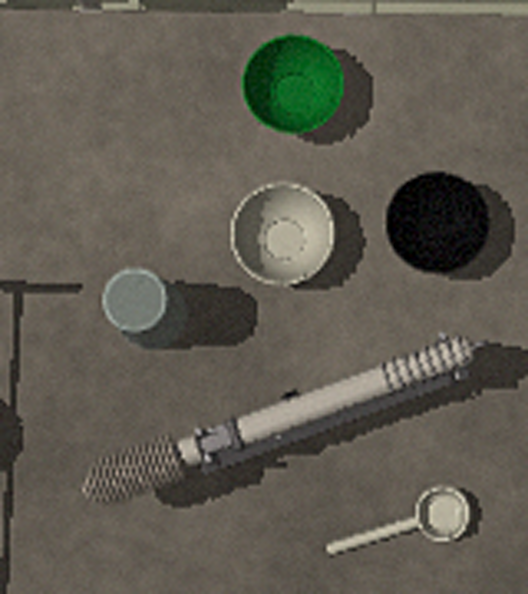

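View pics/scc.png

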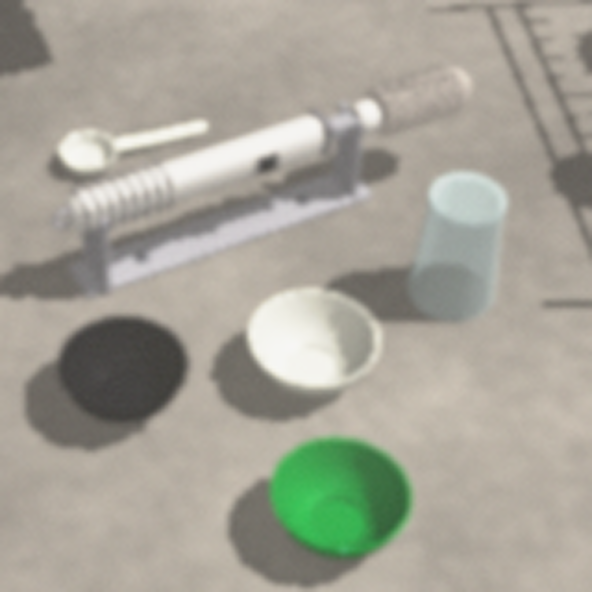

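The brush lies in the rest at about (194–314, 234–283) in the top picture. The dark button is at about (258, 250), on the side away from the robot, and at about (312, 194) in the scene picture. There are three bowls: white at (255, 201), black at (303, 197) and green at (259, 155). There are two flasks: steel/white at (433, 205) and red at (421, 167). The sauce bowl is the white one and the flask is the white/steel one. The brush has no look-alike.

```bash
cat > h.py <<'E'
import numpy as np,cv2
from scipy.spatial.transform import Rotation as R
from scipy.optimize import least_squares
from station import robot
def ray(c,uv):
    d=np.linalg.inv(c["camera_matrix"])@np.array([uv[0],uv[1],1.]); d=R.from_rotvec(c["orientation"]).as_matrix()@d
    return np.array(c["position"]),d/np.linalg.norm(d)
def onz(c,uv,z):
    p,d=ray(c,uv); return p+d*(z-p[2])/d[2]
def proj(c,X):
    x=R.from_rotvec(c["orientation"]).as_matrix().T@(np.atleast_2d(X)-c["position"]).T
    k=c["camera_matrix"]@x; return (k[:2]/k[2]).T
def tri(obs):
    A=0;b=0
    for c,uv in obs:
        p,d=ray(c,uv); M=np.eye(3)-np.outer(d,d); A=A+M;b=b+M@p
    return np.linalg.solve(A,b)
E
python3 - <<'E'
from h import *
t=robot.camera("top"); s=robot.camera("scene")
T=lambda x,y:(x/3.3+170,y/3.3+130); S=lambda x,y:(x/3.7+240,y/3.7+150)
print("btn tri",tri([(t,T(290,395)),(s,S(267,162))]))
print("btn z",onz(t,T(290,395),.075),onz(s,S(267,162),.075))
# handle axis in top (top surface z=.09): front end, tail
f=onz(t,T(240,430),.09); b=onz(t,T(468,346),.09); print("front,tail",f,b,np.linalg.norm(f-b),np.degrees(np.arctan2(*(f-b)[1::-1])))
for n,p in [("tumbler",T(134,300)),("bowl",T(284,232)),("black",T(438,222)),("spoonend",T(330,550)),("spoonbowl",T(443,513))]:
    print(n,onz(t,p,.1 if n=="tumbler" else .035 if 'b' in n[:2] else .01))
m=robot.silhouettes("top","brush")[0]["region"]
m2=robot.silhouettes("scene","brush")[0]["region"]
print(m.sum(),m2.sum())
E
```

```text
btn tri [0.51385576 0.07262134 0.07262391]
btn z [0.51364885 0.07223161 0.075     ] [0.51656765 0.07234313 0.075     ]
front,tail [0.48143481 0.11399072 0.09      ] [ 0.55784385 -0.08326942  0.09      ] 0.21154172833415724 111.17395902286638
tumbler [0.59258498 0.20900671 0.1       ]
bowl [0.66619394 0.08395823 0.035     ]
black [ 0.67757221 -0.05726037  0.035     ]
spoonend [0.37843062 0.03669343 0.01      ]
spoonbowl [ 0.4134167  -0.06539565  0.01      ]
1353 1286
```

```bash
cat >> h.py <<'E'
def togo(target,th_x):
    """target world TCP, brush dir angle: tool y along +-brush y, pointing down"""
    s=robot.sense(); Rt=R.from_rotvec(s["eef_rot"]); best=None
    for sg in (1,-1):
        y=sg*np.array([-np.sin(th_x),np.cos(th_x),0]); z=np.array([0,0,-1.]); x=np.cross(y,z)
        Rd=R.from_matrix(np.array([x,y,z]).T); dr=(Rt.inv()*Rd).as_rotvec()
        if best is None or np.linalg.norm(dr)<np.linalg.norm(best[1]): best=(Rd,dr)
    print("t",round(s["time"],2),"pos",s["position"].round(4),"w",round(s["width"],4),"F",s["wrist_force"].round(1),"q6",s["q"].round(2))
    print("shift tool now",Rt.inv().apply(target-s["position"]).round(4),"turn",best[1].round(4))
    return Rt,best
E
python3 - <<'E'
from h import *
Rt,b=togo(np.array([.498,.066,.24]),np.radians(111.2)); print(Rt.as_matrix().round(2))
t=robot.camera("top")
for uv,z in [((444,198),.228),((450,267),.17),((432,157),.228)]: print(onz(t,uv,z))
E
```

```text
t 1.85 pos [ 0.2333 -0.5255  0.2387] w 0.0882 F [ 0.1 -0.3  0.2] q6 [-1.36  0.18  1.61 -0.    1.35 -0.21]
shift tool now [ 0.4819 -0.4333 -0.0013] turn [-0.    -0.    -1.523]
[[ 0.91  0.41 -0.  ]
 [ 0.41 -0.91  0.  ]
 [ 0.   -0.   -1.  ]]
[ 0.64561929 -0.42224596  0.228     ]
[ 0.46852477 -0.45075323  0.17      ]
[ 0.75571009 -0.3939407   0.228     ]
```

```bash
python3 -m handwheel '[[[0.05,-0.006,0,0,0,-0.093],[0.05,-0.006,0,0,0,-0.093],[0.05,-0.006,0,0,0,-0.093],[0.05,-0.006,0,0,0,-0.093],[0.05,-0.006,0,0,0,-0.093],[0.05,-0.006,0,0,0,-0.093],[0.05,-0.006,0,0,0,-0.093],[0.05,-0.006,0,0,0,-0.093]]]' 0.088; python3 - <<'E'
from h import *
togo(np.array([.498,.066,.24]),np.radians(111.2))
E
```

```text
time: 2.7
position: [0.4871, -0.2306, 0.2385]
eef_rot: [2.609, 1.742, -0.001]
wrist_force: [0.1, -0.4, -0.7]
width: 0.0882
t 2.7 pos [ 0.4871 -0.2306  0.2385] w 0.0882 F [ 0.1 -0.4 -0.7] q6 [-0.66  0.1   1.7  -0.    1.34 -0.27]
shift tool now [ 0.2781 -0.1037 -0.0028] turn [ 0.0019  0.0044 -0.7635]
```

```bash
python3 -m handwheel '[[[0.04,-0.015,0,0,0,-0.109],[0.042,-0.011,0,0,0,-0.109],[0.043,-0.006,0,0,0,-0.109],[0.043,-0.002,0,0,0,-0.109],[0.043,0.003,0,0,0,-0.109],[0.043,0.008,0,0,0,-0.109],[0.042,0.012,0,0,0,-0.109]]]'; python3 - <<'E'
from h import *
togo(np.array([.498,.066,.24]),np.radians(111.2))
c=robot.camera("wrist"); cv2.imwrite("pics/w1.png",c["pixels"][:,:,::-1])
E
```

```text
time: 3.4
position: [0.4921, 0.0855, 0.2384]
eef_rot: [1.728, 2.614, -0.001]
wrist_force: [0.9, -0.8, 0.3]
width: 0.0881
t 3.4 pos [0.4921 0.0855 0.2384] w 0.0881 F [ 0.9 -0.8  0.3] q6 [-0.06  0.01  1.8  -0.    1.33 -0.46]
shift tool now [-0.0203 -0.0022 -0.0015] turn [0.0042 0.0069 0.0328]
```

View pics/w1.png

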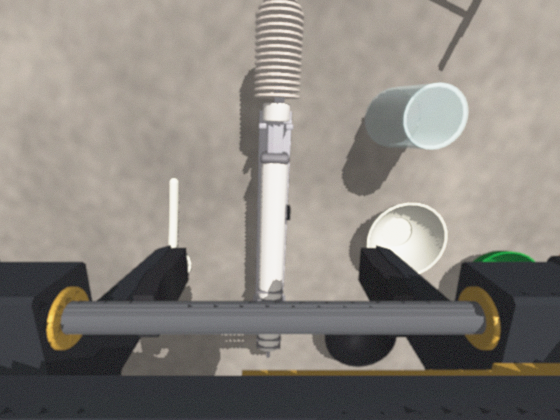

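The wrist view shows the head at the top (280, 50), the front fork at (276, 140), the handle running down column ~272, and the button on its right at (288, 212). I'll measure the handle edges and the button.

```bash
python3 - <<'E'
from h import *
c=robot.camera("wrist"); im=c["pixels"][:,:,::-1].copy(); cv2.imwrite("pics/w2.png",im)
print(c["position"],c["orientation"],robot.sense()["position"])
g=cv2.cvtColor(im,cv2.COLOR_BGR2GRAY).astype(int)
for r in (175,185,195,205,212,218,230,240): print(r,g[r,252:300])
cv2.imwrite("pics/w2c.png",cv2.resize(im[90:260,220:340],None,fx=3.5,fy=3.5,interpolation=cv2.INTER_CUBIC))
E
```

```text
[0.46167846 0.15562986 0.38355587] [2.80754115 0.58455757 0.08901269] [0.49156686 0.08845001 0.23829527]
175 [ 96  93 100  91 101 110 122 130 157 188 212 220 225 231 235 238 240 241
 242 243 243 242 243 244 244 244 243 243 242 241 239 237 229 217 203 181
 164 160 159 159 160 156 156 154 158 158 158 155]
185 [ 92  99  98  99 107 117 123 135 160 193 212 220 228 233 235 239 241 242
 242 242 243 243 243 244 244 243 243 242 240 240 237 233 222 205 185 173
 161 161 161 158 158 157 157 157 158 157 157 160]
195 [ 93  91  92  88 102 117 120 138 167 193 217 225 227 233 237 240 241 241
 242 243 243 243 243 244 244 243 242 241 240 239 237 227 214 199 184 167
 170 171 168 169 171 166 164 164 161 165 159 162]
205 [ 99  98  99  97 107 123 128 154 186 212 221 225 231 233 238 241 242 242
 242 242 243 244 244 244 243 243 242 240 239 238 233 221 208 191 170 171
 166 172 169 172 168 169 166 167 165 167 167 164]
212 [100  98  97 102 110 120 130 157 187 214 222 229 232 235 239 241 242 243
 242 243 242 243 243 244 243 242 241 241 239 238 226 184 129  75  51  84
 131 169 175 175 178 175 175 175 177 171 173 174]
218 [ 98 101  99 107 116 118 132 157 194 217 221 227 234 236 240 241 242 242
 242 243 243 243 244 243 243 242 241 240 239 234 215 161 118  66  40  64
 110 152 172 173 169 175 173 176 176 175 174 176]
230 [ 97 101 101 105 117 127 146 181 208 220 223 231 234 239 241 241 242 242
 243 242 243 243 243 243 243 241 240 239 238 227 199 182 181 170 175 178
 180 177 178 182 183 179 181 180 179 183 180 180]
240 [102 101 103 111 119 129 156 193 216 223 227 232 236 240 242 242 242 242
 243 243 244 244 243 243 242 242 239 238 234 222 204 188 178 176 177 177
 178 180 181 182 183 180 181 181 182 180 179 184]
```

View pics/w2c.png

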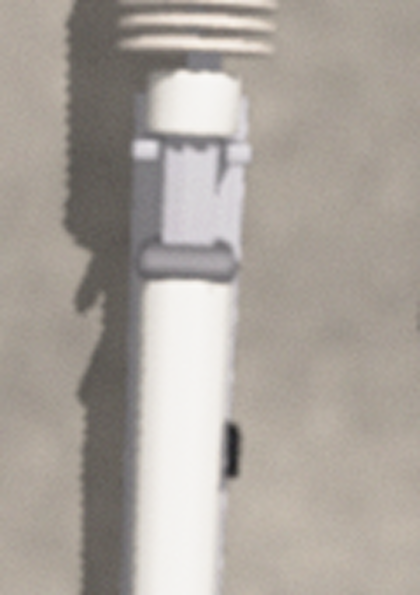

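```bash
python3 - <<'E'
from h import *
c=robot.camera("wrist")
a=onz(c,(273,175),.077); b=onz(c,(270.1,240),.077)
u=(a-b)/np.linalg.norm(a-b); th=np.arctan2(u[1],u[0]); print("axis",a,b,np.degrees(th))
btn=onz(c,(288.3,218),.079); print("btn face",btn)
f=onz(c,(272,169),.08);print("front end",f)
n=np.array([-u[1],u[0],0])
print("btn from axis",(btn-a)@n,(btn-f)@u)
# axis overlay from global guess: head
hc=onz(c,(279,60),.075);print("head",hc,np.degrees(np.arctan2(*(hc-b)[1::-1])))
O=a+u*((btn-a)@u); print("origin",O)
E
```

```text
axis [0.48409134 0.10535026 0.077     ] [0.50853927 0.04067454 0.077     ] 110.70698553083719
btn face [0.515925   0.07098251 0.079     ]
front end [0.48064754 0.11086542 0.08      ]
btn from axis -0.017625180480629426 -0.049780228396060326
head [0.44780684 0.20362524 0.075     ] 110.44064296440746
origin [0.49943839 0.06475045 0.077     ]
```

```bash
python3 - <<'E'
from h import *
togo(np.array([.499,.065,.056]),np.radians(110.6))
E
```

```text
t 3.55 pos [0.4919 0.0861 0.2382] w 0.0881 F [-0.5 -1.8 -0.6] q6 [-0.06  0.01  1.8  -0.    1.33 -0.46]
shift tool now [-0.0209 -0.0024  0.1823] turn [0.0037 0.0066 0.0434]
```

```bash
python3 -m handwheel '[[[-0.01,-0.001,0.03,0.002,0.003,0.022],[-0.011,-0.001,0.03,0.002,0.003,0.021],[0,0,0.03,0,0,0],[0,0,0.02,0,0,0],[0,0,0,0,0,0]]]' 0.07; python3 - <<'E'
from h import *
for i in range(2): togo(np.array([.499,.065,.056]),np.radians(110.6))
E
```

```text
time: 4.05
position: [0.5012, 0.059, 0.127]
eef_rot: [1.799, 2.568, 0.0]
wrist_force: [-0.7, 0.1, -0.5]
width: 0.0701
t 4.05 pos [0.5012 0.059  0.127 ] w 0.0701 F [-0.7  0.1 -0.5] q6 [-0.12  0.16  1.88 -0.    1.1  -0.46]
shift tool now [ 0.0068 -0.0003  0.0709] turn [ 0.0038  0.0052 -0.011 ]
t 4.05 pos [0.5012 0.059  0.127 ] w 0.0701 F [-0.7  0.1 -0.5] q6 [-0.12  0.16  1.88 -0.    1.1  -0.46]
shift tool now [ 0.0068 -0.0003  0.0709] turn [ 0.0038  0.0052 -0.011 ]
```

```bash
python3 -m handwheel '[[[0.006,0,0.025,0.002,0.003,-0.008],[0,0,0.025,0.002,0.002,0],[0,0,0.015,0,0,0],[0,0,0,0,0,0]]]'; python3 - <<'E'
from h import *
togo(np.array([.499,.065,.056]),np.radians(110.6))
c=robot.camera("wrist"); cv2.imwrite("pics/w3.png",c["pixels"][:,:,::-1])
c=robot.camera("scene"); cv2.imwrite("pics/s3.png",cv2.resize(c["pixels"][140:260,230:390,::-1],None,fx=4.5,fy=4.5,interpolation=cv2.INTER_CUBIC))
E
```

```text
time: 4.45
position: [0.5031, 0.0595, 0.0643]
eef_rot: [1.8, 2.568, 0.002]
wrist_force: [-0.3, -0.3, 0.0]
width: 0.0703
t 4.45 pos [0.5031 0.0595 0.0643] w 0.0703 F [-0.3 -0.3  0. ] q6 [-0.12  0.26  1.91 -0.    0.97 -0.46]
shift tool now [ 0.0066 -0.002   0.0082] turn [ 0.0042  0.0036 -0.0116]
```

View pics/w3.png

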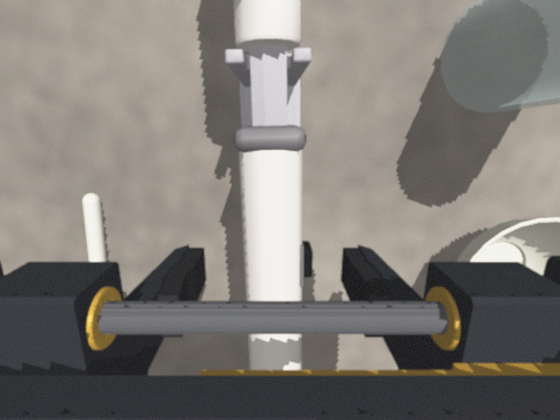

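View pics/s3.png

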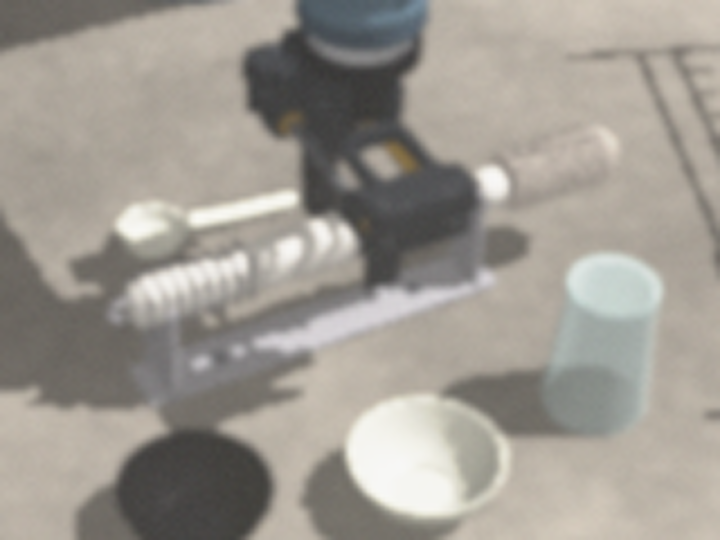

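In the wrist view the handle lies between the fingers at columns 245–300, with the button at (307, 258), about level with the right finger. I'll re-measure from this closer view.

```bash
python3 - <<'E'
from h import *
c=robot.camera("wrist");im=c["pixels"][:,:,::-1]
cv2.imwrite("pics/w4c.png",cv2.resize(im[130:310,200:380],None,fx=3.3,fy=3.3,interpolation=cv2.INTER_CUBIC))
O=np.array([.499,.065,.075]);th=np.radians(110.6);u=np.array([np.cos(th),np.sin(th),0]);n=np.array([-u[1],u[0],0])
for p in [(-.018,0,.0065),(-.018,-.007,.0065),(-.018,.007,.0065),(-.013,.04,.0),(.013,.04,0),(0,.06,.015),(0,.05,.015)]:
    print(p,proj(c,O+u*p[1]+n*p[0]+[0,0,p[2]]).round(1))
E
```

```text
(-0.018, 0, 0.0065) [[306.7 264.8]]
(-0.018, -0.007, 0.0065) [[306.4 278.5]]
(-0.018, 0.007, 0.0065) [[307.  250.6]]
(-0.013, 0.04, 0.0) [[295.3 175.8]]
(0.013, 0.04, 0) [[236.5 176.6]]
(0, 0.06, 0.015) [[264.3 130.6]]
(0, 0.05, 0.015) [[264.8 157.3]]
```

View pics/w4c.png

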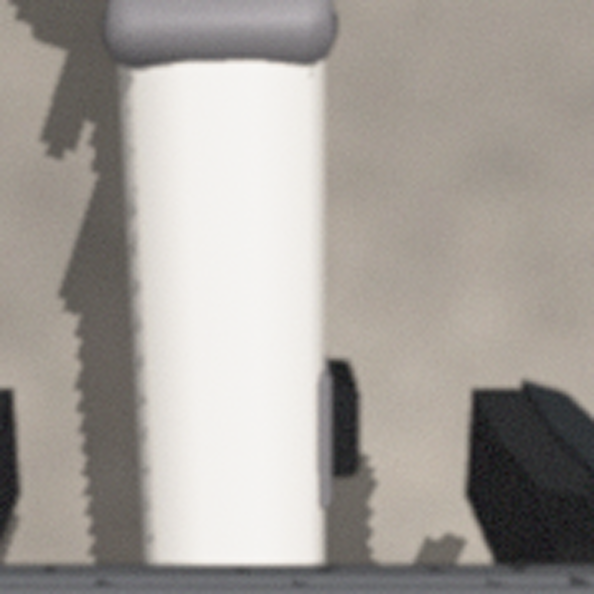

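```bash
python3 - <<'E'
from h import *
togo(np.array([.4986,.0689,.056]),np.radians(110.6))
E
```

```text
t 4.6 pos [0.505  0.0597 0.0665] w 0.07 F [ 0.2 -0.1 -0.6] q6 [-0.12  0.26  1.9  -0.    0.97 -0.46]
shift tool now [ 0.0108 -0.0029  0.0104] turn [ 0.0084  0.0056 -0.0108]
```

```bash
cat >> h.py <<'E'
def camtool(c,s):
    Rt=R.from_rotvec(s["eef_rot"]); return Rt.inv().apply(c["position"]-s["position"]),(Rt.inv()*R.from_rotvec(c["orientation"])).as_rotvec()
E
python3 - <<'E'
from h import *
for i in range(4):
    s=robot.sense(); c=robot.camera("wrist"); s2=robot.sense()
    print(s["position"].round(4),s2["position"].round(4),c["position"].round(4),*[x.round(4) for x in camtool(c,s)],camtool(c,s2)[0].round(4))
E
```

```text
[0.505  0.0597 0.0665] [0.505  0.0599 0.0666] [0.479  0.1257 0.2115] [ 0.0701 -0.0006 -0.1454] [-0.2164 -0.2174  1.5611] [ 0.0699 -0.0006 -0.1453]
[0.505  0.0599 0.0666] [0.5049 0.0601 0.0666] [0.479  0.1259 0.2116] [ 0.0701 -0.0006 -0.1454] [-0.2163 -0.2173  1.5611] [ 0.0699 -0.0005 -0.1455]
[0.5049 0.0601 0.0666] [0.5048 0.0602 0.0664] [0.4789 0.126  0.2115] [ 0.0701 -0.0006 -0.1454] [-0.2164 -0.2173  1.5611] [ 0.0699 -0.0004 -0.1456]
[0.5048 0.0602 0.0664] [0.5046 0.0603 0.0662] [0.4788 0.1262 0.2114] [ 0.0701 -0.0005 -0.1454] [-0.2164 -0.2173  1.5611] [ 0.0699 -0.0005 -0.1456]
```

```bash
python3 -m handwheel '[[[0.011,-0.003,0.011,0.005,0.004,-0.01],[0,0,0,0,0,0]]]'; python3 - <<'E'
from h import *
togo(np.array([.4986,.0689,.056]),np.radians(110.6))
E
```

```text
time: 5.0
position: [0.4981, 0.0702, 0.0553]
eef_rot: [1.785, 2.58, 0.004]
wrist_force: [-1.3, 0.4, -0.6]
width: 0.07
t 5.0 pos [0.4981 0.0702 0.0553] w 0.07 F [-1.3  0.4 -0.6] q6 [-0.1   0.27  1.92  0.    0.95 -0.46]
shift tool now [-0.0014 -0.     -0.0007] turn [0.0045 0.0018 0.0007]
```

```bash
python3 -m handwheel '[[[0,0,0,0,0,0],[0,0,0,0,0,0],[0,0,0,0,0,0],[0,0,0,0,0,0],[0,0,0,0,0,0],[0,0,0,0,0,0]]]' 0.02 35; python3 - <<'E'
from h import *
togo(np.array([.4986,.0689,.056]),np.radians(110.6))
c=robot.camera("wrist");im=c["pixels"][:,:,::-1]; cv2.imwrite("pics/w5.png",im)
togo(np.array([.4986,.0689,.056]),np.radians(110.6))
E
```

```text
time: 5.6
position: [0.4984, 0.0709, 0.0552]
eef_rot: [1.783, 2.581, 0.005]
wrist_force: [-0.1, 1.1, -0.5]
width: 0.0256
t 5.6 pos [0.4984 0.0709 0.0552] w 0.0256 F [-0.1  1.1 -0.5] q6 [-0.1   0.27  1.92  0.    0.95 -0.46]
shift tool now [-0.0019 -0.0005 -0.0008] turn [0.0053 0.002  0.0019]
t 5.65 pos [0.4983 0.0709 0.0552] w 0.0253 F [1.1 1.2 0.1] q6 [-0.1   0.27  1.92  0.    0.95 -0.46]
shift tool now [-0.002  -0.0004 -0.0008] turn [0.005  0.0019 0.0019]
```

View pics/w5.png

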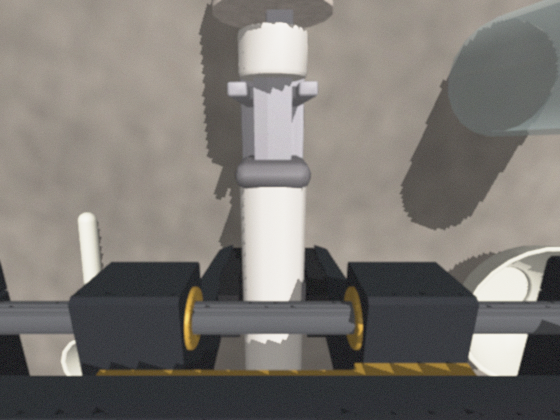

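The width is 25.5 mm, so the button is pressed flush. The finger pads sit on both sides of the handle at rows ~250–290. Next I pull along tool −x.

```bash
python3 -m handwheel '[[[-0.01,0,0,0,0,0],[-0.01,0,0,0,0,0],[-0.01,0,0,0,0,0],[0,0,0,0,0,0]]]'; python3 - <<'E'
from h import *
u=np.array([np.cos(np.radians(110.6)),np.sin(np.radians(110.6)),0])
print((robot.sense()["position"]-[.4984,.0709,.0552])@u)
togo(np.array([.4984,.0709,.056])-u*.063,np.radians(110.6))
c=robot.camera("wrist");im=c["pixels"][:,:,::-1]; cv2.imwrite("pics/w6.png",im)
E
```

```text
time: 6.05
position: [0.5093, 0.0414, 0.0552]
eef_rot: [1.784, 2.582, 0.006]
wrist_force: [0.5, -0.6, 0.1]
width: 0.0258
-0.0314762395278286
t 6.05 pos [0.5093 0.0414 0.0552] w 0.0258 F [ 0.5 -0.6  0.1] q6 [-0.15  0.29  1.9   0.    0.95 -0.52]
shift tool now [-0.0315  0.0001 -0.0008] turn [ 0.0047 -0.      0.0021]
```

View pics/w6.png

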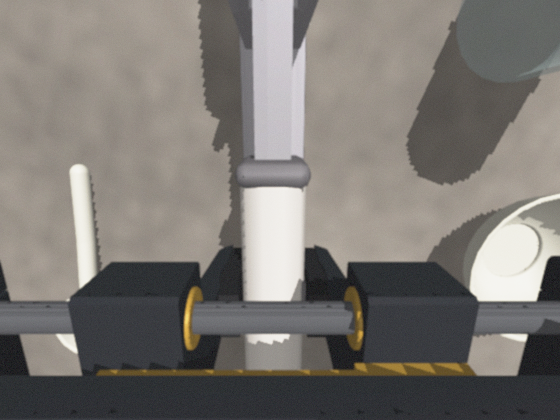

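The collar stays at the same pixel (273, 172), so there is no slip, and the bare rod is lengthening. I'll pull past the first stop.

```bash
python3 -m handwheel '[[[-0.011,0,0,0,0,0],[-0.011,0,0,0,0,0],[-0.011,0,0,0,0,0],[0,0,0,0,0,0]]]'; python3 - <<'E'
from h import *
u=np.array([np.cos(np.radians(110.6)),np.sin(np.radians(110.6)),0])
print((robot.sense()["position"]-[.4984,.0709,.0552])@u)
c=robot.camera("wrist");im=c["pixels"][:,:,::-1]; cv2.imwrite("pics/w7.png",im)
c=robot.camera("scene"); cv2.imwrite("pics/s7.png",cv2.resize(c["pixels"][140:260,230:390,::-1],None,fx=4.5,fy=4.5,interpolation=cv2.INTER_CUBIC))
E
```

```text
time: 6.5
position: [0.5212, 0.0092, 0.0552]
eef_rot: [1.785, 2.583, 0.006]
wrist_force: [0.3, -1.1, -0.1]
width: 0.0256
-0.0657814963867127
```

View pics/w7.png

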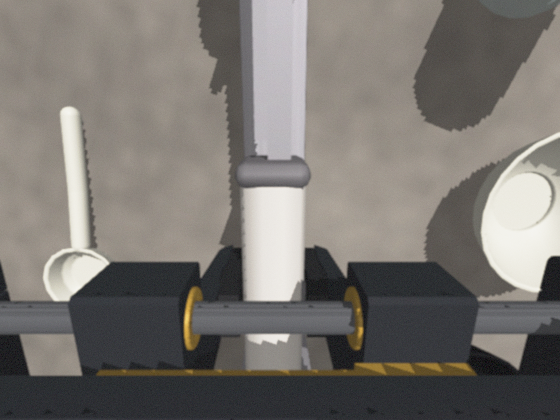

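View pics/s7.png

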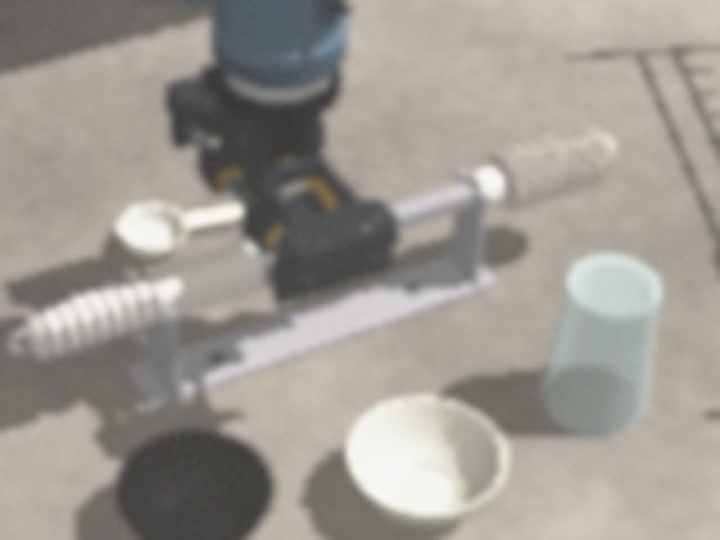

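The rod is drawn out about 62 mm, between stops 1 and 2. Next I open the fingers so the catch rides on the rod, then shift to the front grip.

```bash
python3 -m handwheel '[[[0,0,0,0,0,0],[0,0,0,0,0,0],[0,0,0,0,0,0]]]' 0.06; python3 -m handwheel '[[[0.01,0,0,0,0,0],[0.012,0,0,0,0,0],[0.011,0,0,0,0,0],[0,0,0,0,0,0]]]';python3 - <<'E'
from h import *
u=np.array([np.cos(np.radians(110.6)),np.sin(np.radians(110.6)),0])
print((robot.sense()["position"]-[.4984,.0709,.0552])@u)
c=robot.camera("wrist");im=c["pixels"][:,:,::-1]; cv2.imwrite("pics/w8.png",im)
E
```

```text
time: 6.9
position: [0.5205, 0.0096, 0.0551]
eef_rot: [1.785, 2.584, 0.005]
wrist_force: [-0.2, 1.0, -0.3]
width: 0.0476
time: 7.3
position: [0.507, 0.044, 0.0549]
eef_rot: [1.784, 2.585, 0.005]
wrist_force: [0.2, -0.9, 0.2]
width: 0.0598
-0.028215628260330715
```

View pics/w8.png

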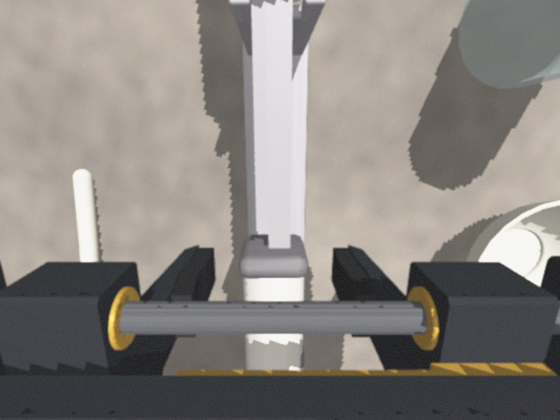

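```bash
python3 -m handwheel '[[[-0.006,0,0,0,0,0],[0,0,0,0,0,0]]]'; python3 -m handwheel '[[[0,0,0,0,0,0],[0,0,0,0,0,0],[0,0,0,0,0,0],[0,0,0,0,0,0],[0,0,0,0,0,0]]]' 0.02 45;python3 - <<'E'
from h import *
u=np.array([np.cos(np.radians(110.6)),np.sin(np.radians(110.6)),0])
print((robot.sense()["position"]-[.4984,.0709,.0552])@u)
c=robot.camera("wrist");im=c["pixels"][:,:,::-1]; cv2.imwrite("pics/w9.png",im)
t=robot.camera("top"); cv2.imwrite("pics/t9.png",t["pixels"][:,:,::-1])
O=np.array([.4986,.0689,.09]); print(proj(t,O-u*.062),proj(c,np.array([.4986,.0689,.081])-u*.002))
c=robot.camera("scene"); cv2.imwrite("pics/s9.png",cv2.resize(c["pixels"][160:240,230:350,::-1],None,fx=6,fy=6,interpolation=cv2.INTER_CUBIC))
E
```

```text
time: 7.55
position: [0.5099, 0.0378, 0.0552]
eef_rot: [1.782, 2.585, 0.005]
wrist_force: [0.7, 0.0, -0.2]
width: 0.06
time: 8.05
position: [0.5104, 0.0365, 0.0553]
eef_rot: [1.784, 2.583, 0.005]
wrist_force: [0.1, 0.7, 0.8]
width: 0.0253
-0.036427953780094294
[[278.93483771 247.29711338]] [[275.87029049 218.75144236]]
```

View pics/w9.png

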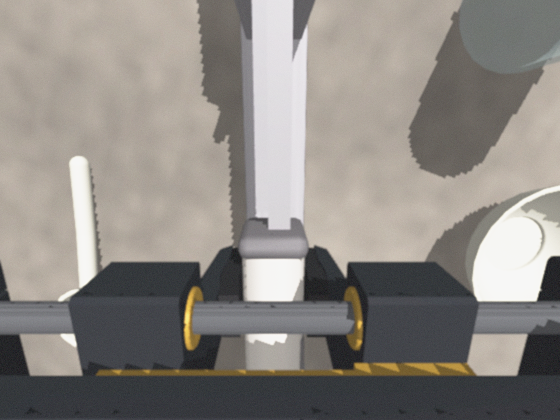

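View pics/s9.png

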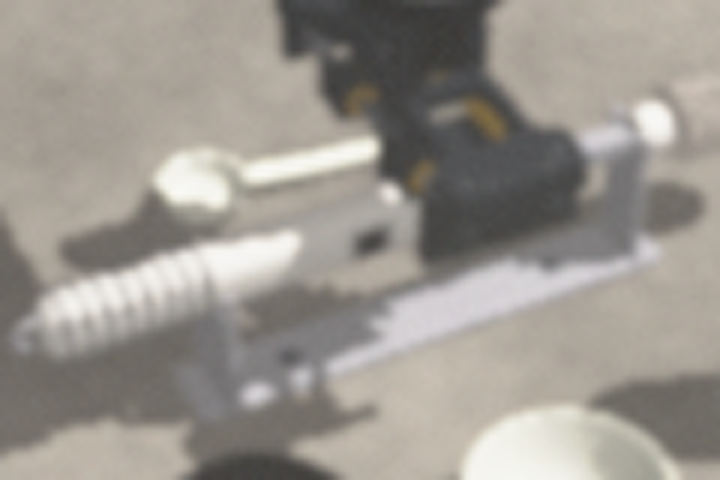

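The button is clear of the fingers, at about (370, 240) in the crop. I'll pull on to stop 2 and watch the force.

```bash
python3 -m handwheel '[[[-0.01,0,0,0,0,0],[-0.009,0,0,0,0,0],[0,0,0,0,0,0]]]'; python3 -m handwheel '[[[-0.004,0,0,0,0,0],[0,0,0,0,0,0]]]'; python3 - <<'E'
from h import *
u=np.array([np.cos(np.radians(110.6)),np.sin(np.radians(110.6)),0])
s=robot.sense();print((s["position"]-[.4984,.0709,.0552])@u, s["wrist_force"]@u)
E
```

```text
time: 8.5
position: [0.516, 0.0219, 0.0553]
eef_rot: [-1.782, -2.582, -0.01]
wrist_force: [-0.0, -1.9, -0.1]
width: 0.0255
time: 8.7
position: [0.5171, 0.0191, 0.0553]
eef_rot: [-1.781, -2.581, -0.012]
wrist_force: [0.8, -1.4, 0.2]
width: 0.0253
-0.055024060541783715 -1.579266492561571
```

```bash
python3 -m handwheel '[[[-0.004,0,0,0,0,0]]]'; python3 -m handwheel '[[[-0.004,0,0,0,0,0],[0,0,0,0,0,0]]]'; python3 - <<'E'
from h import *
u=np.array([np.cos(np.radians(110.6)),np.sin(np.radians(110.6)),0])
s=robot.sense();print((s["position"]-[.4984,.0709,.0552])@u, s["wrist_force"]@u)
c=robot.camera("wrist");im=c["pixels"][:,:,::-1]; cv2.imwrite("pics/w10.png",im)
c=robot.camera("scene"); cv2.imwrite("pics/s10.png",cv2.resize(c["pixels"][160:240,230:380,::-1],None,fx=5,fy=5,interpolation=cv2.INTER_CUBIC))
E
```

```text
time: 8.8
position: [0.5179, 0.0166, 0.0552]
eef_rot: [-1.78, -2.579, -0.013]
wrist_force: [-2.2, 8.5, 4.3]
width: 0.0253
time: 9.0
position: [0.519, 0.0139, 0.0553]
eef_rot: [-1.779, -2.578, -0.015]
wrist_force: [0.5, -2.3, 1.2]
width: 0.0253
-0.060639078567426306 -2.3177251045282463
```

View pics/w10.png

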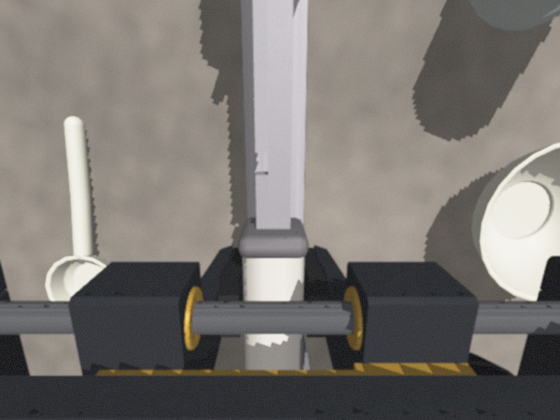

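View pics/s10.png

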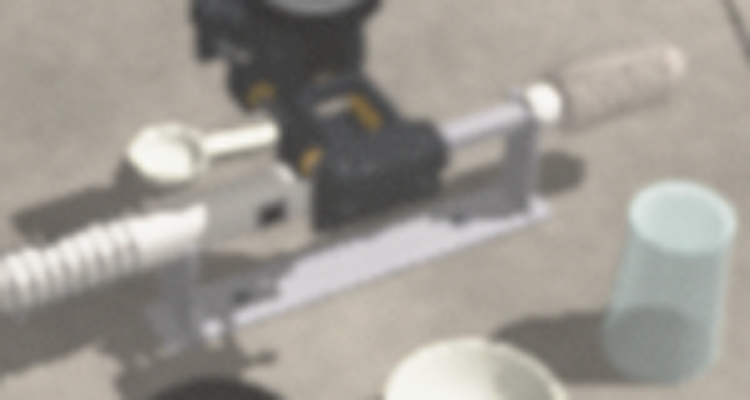

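There is no slip: the collar is still at (273, 238), and a rod notch shows at (262, 165).

```bash
for i in 1; do :; done; python3 -m handwheel '[[[-0.004,0,0,0,0,0]]]'; python3 -m handwheel '[[[-0.004,0,0,0,0,0]]]'; python3 -m handwheel '[[[-0.004,0,0,0,0,0]]]'; python3 - <<'E'
from h import *
u=np.array([np.cos(np.radians(110.6)),np.sin(np.radians(110.6)),0])
s=robot.sense();print((s["position"]-[.4984,.0709,.0552])@u, s["wrist_force"]@u)
E
```

```text
time: 9.2
position: [0.5201, 0.0109, 0.0553]
eef_rot: [-1.778, -2.577, -0.016]
wrist_force: [-1.4, 5.8, 3.6]
width: 0.0255
time: 9.3
position: [0.5204, 0.0099, 0.0552]
eef_rot: [-1.776, -2.572, -0.021]
wrist_force: [-6.0, 25.9, 12.1]
width: 0.0255
time: 9.4
position: [0.5204, 0.0099, 0.0552]
eef_rot: [-1.773, -2.566, -0.027]
wrist_force: [-5.2, 22.8, 11.0]
width: 0.0259
-0.0648043907515159 23.205072305798904
```

It stalled with 23–26 N, 28.4 mm past the regrip, so it is at about 90–91 mm and should be locked. I'll relax and check.

```bash
python3 -m handwheel '[[[0,0,0,0,0,0],[0,0,0,0,0,0]]]' 0.02 55; python3 - <<'E'
from h import *
u=np.array([np.cos(np.radians(110.6)),np.sin(np.radians(110.6)),0])
s=robot.sense();print((s["position"]-[.4984,.0709,.0552])@u, s["wrist_force"]@u)
togo(s["position"]+[0,0,.1],np.radians(110.6))
c=robot.camera("wrist");im=c["pixels"][:,:,::-1]; cv2.imwrite("pics/w11.png",im)
t=robot.camera("top"); cv2.imwrite("pics/t11.png",cv2.resize(t["pixels"][210:310,180:340,::-1],None,fx=5,fy=5,interpolation=cv2.INTER_CUBIC))
c=robot.camera("scene"); cv2.imwrite("pics/s11.png",cv2.resize(c["pixels"][170:220,230:300,::-1],None,fx=10,fy=10,interpolation=cv2.INTER_CUBIC))
E
```

```text
time: 9.6
position: [0.5204, 0.0107, 0.0556]
eef_rot: [-1.771, -2.567, -0.027]
wrist_force: [-1.5, -0.0, 2.5]
width: 0.0254
-0.0640972107651091 0.4994018519847542
t 9.6 pos [0.5204 0.0107 0.0556] w 0.0254 F [-1.5 -0.   2.5] q6 [-0.22  0.31  1.86  0.03  0.98 -0.6 ]
shift tool now [ 0.0029  0.0001 -0.1   ] turn [ 0.0014 -0.0287  0.0033]
```

View pics/s11.png

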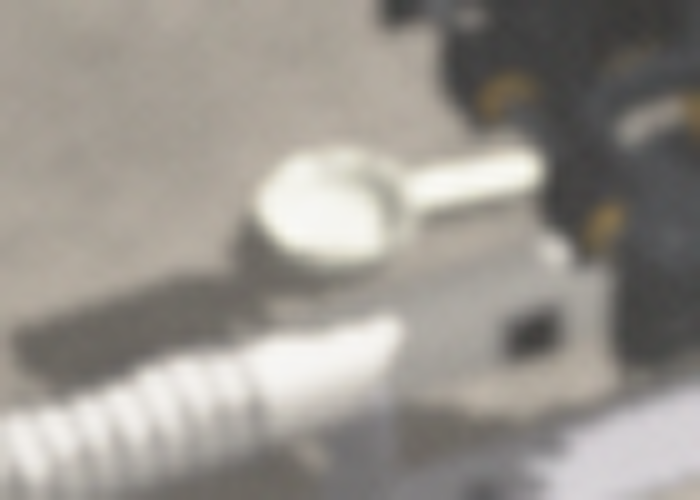

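View pics/t11.png

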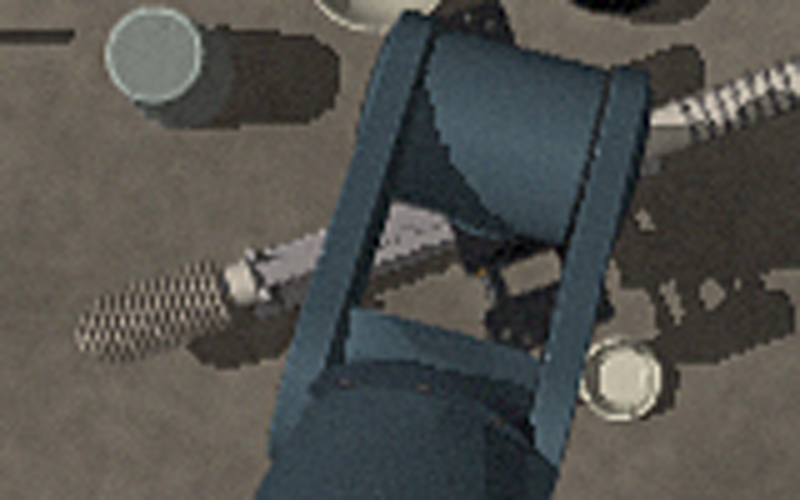

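View pics/w11.png

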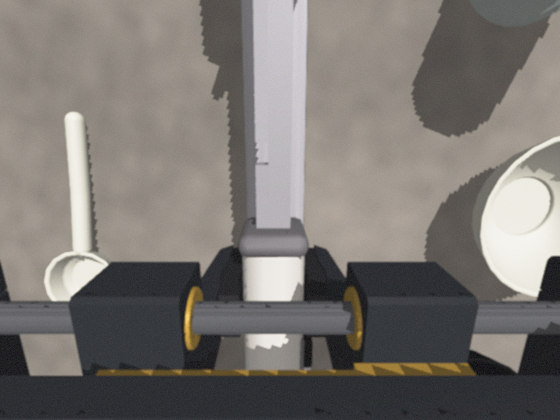

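In the wrist view the button now shows at (308, 352) beside the handle; it was not visible before. So it has sprung out and the length is locked. Now I lift gently.

```bash
python3 -m handwheel '[[[0.002,0,0,0,0,0],[0.0005,0,-0.01,0,0,0],[0.0005,0,-0.015,0,0,0],[0.0005,0,-0.015,0,0,0],[0,0,0,0,0,0]]]'; python3 - <<'E'
from h import *
togo(np.array([.5204,.0107,.165]),np.radians(110.6))
c=robot.camera("scene"); cv2.imwrite("pics/s12.png",cv2.resize(c["pixels"][120:260,220:390,::-1],None,fx=4,fy=4,interpolation=cv2.INTER_CUBIC))
E
```

```text
time: 10.25
position: [0.5191, 0.0117, 0.0961]
eef_rot: [-1.773, -2.564, -0.026]
wrist_force: [0.1, -0.0, -1.7]
width: 0.0253
t 10.25 pos [0.5191 0.0117 0.0961] w 0.0253 F [ 0.1 -0.  -1.7] q6 [-0.22  0.24  1.85  0.03  1.06 -0.6 ]
shift tool now [ 0.0006  0.0009 -0.0689] turn [ 0.0004 -0.0292  0.0013]
```

View pics/s12.png

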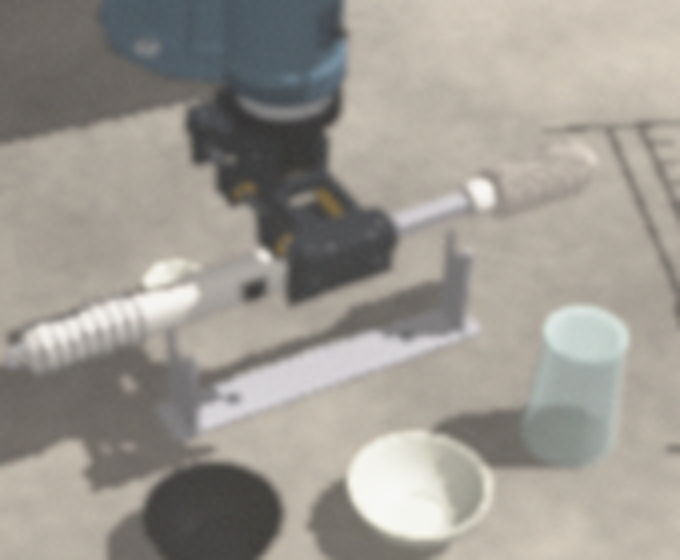

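The brush is clear of both forks and level. I'll raise it further.

```bash
python3 -m handwheel '[[[0.0005,0,-0.018,0,0,0],[0.0005,0,-0.018,0,0,0],[0.0005,0,-0.018,0,0,0],[0,0,-0.012,0,0,0],[0,0,0,0,0,0],[0,0,0,0,0,0],[0,0,0,0,0,0]]]'; python3 - <<'E'
from h import *
togo(np.array([.5204,.0107,.165]),np.radians(110.6))
c=robot.camera("wrist");cv2.imwrite("pics/w13.png",c["pixels"][:,:,::-1])
t=robot.camera("top"); cv2.imwrite("pics/t13.png",cv2.resize(t["pixels"][170:310,170:370,::-1],None,fx=4,fy=4,interpolation=cv2.INTER_CUBIC))
c=robot.camera("scene"); cv2.imwrite("pics/s13.png",cv2.resize(c["pixels"][110:260,220:390,::-1],None,fx=4,fy=4,interpolation=cv2.INTER_CUBIC))
S=lambda x,y:(x/4+220,y/4+110)
np.save("/tmp/x.npy",0)
E
```

```text
time: 11.0
position: [0.5133, 0.0119, 0.1561]
eef_rot: [-1.767, -2.552, -0.017]
wrist_force: [-0.8, -0.3, -2.3]
width: 0.0254
t 11.0 pos [0.5133 0.0119 0.1561] w 0.0254 F [-0.8 -0.3 -2.3] q6 [-0.22  0.15  1.82  0.03  1.2  -0.59]
shift tool now [-0.0032  0.0061 -0.0091] turn [-0.0121 -0.0373 -0.0002]
```

View pics/s13.png

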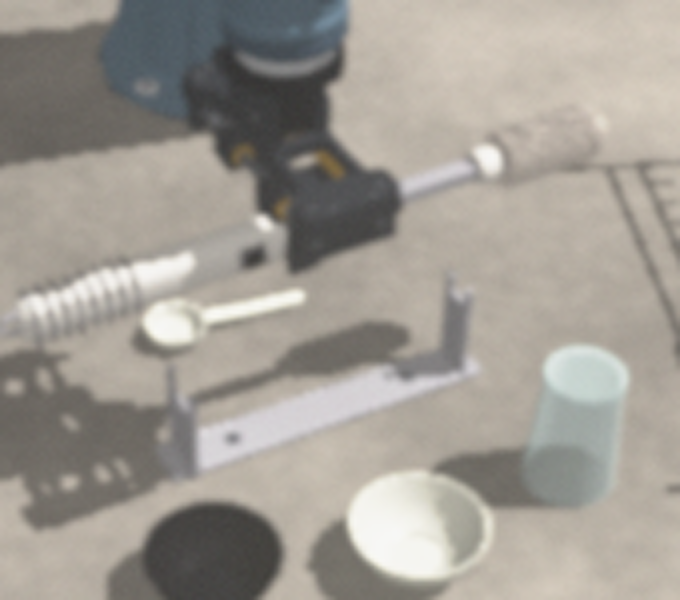

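View pics/t13.png

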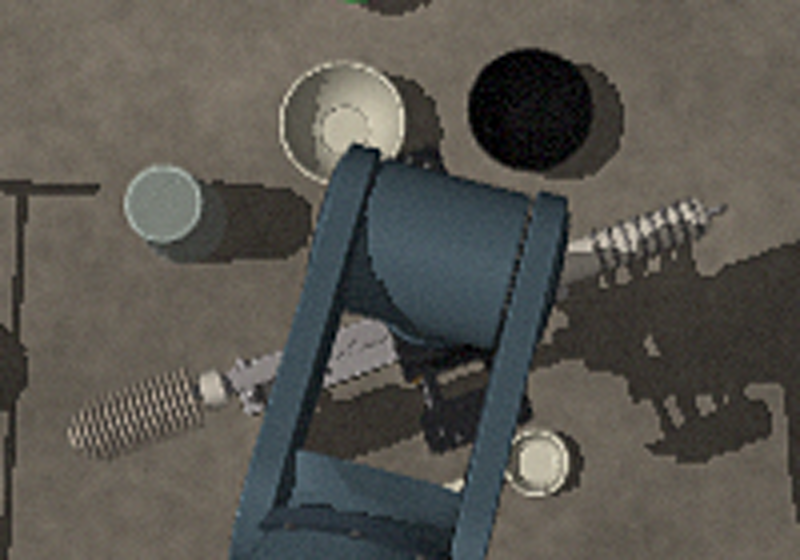

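View pics/w13.png

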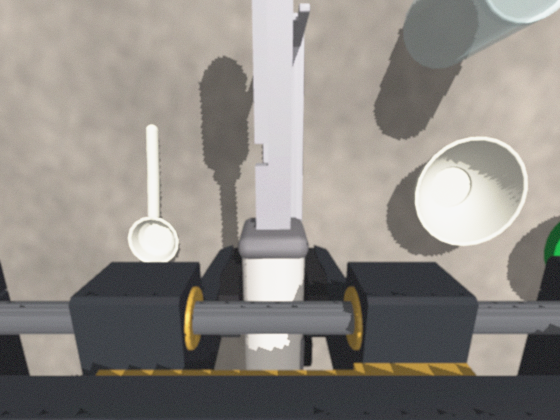

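```bash
python3 - <<'E'
from h import *
t=robot.camera("top");s=robot.camera("scene")
h=tri([(t,(203.75,273.75)),(s,(356.25,145))]);tl=tri([(t,(345.75,223.75)),(s,(226.25,188.75))])
b=tri([(t,(203.75,273.75)),(s,(356.25,145))])
print("head",h,"tail",tl,np.linalg.norm(h-tl))
bt=onz(s,(254/4+220,257/4+110),.175); print("btn",bt,np.linalg.norm(h-bt))
q=robot.sense(); print(q["position"],q["dq"].round(3),q["width"])
for n in ("scene","top"):
  for th in ("soup_spoon","tumbler","sauce_bowl","flask","soap","steel_mug"):
    print(n,th,[[int(v) for v in d["rect"]] for d in robot.silhouettes(n,th)][:2])
E
```

```text
head [0.43897284 0.20785945 0.18268962] tail [ 0.58133797 -0.16978292  0.16901345] 0.4038175613016509
btn [ 0.5435746  -0.01411337  0.175     ] 0.24550477002835402
[0.51354405 0.01184025 0.15647482] [ 0.    -0.004 -0.003 -0.002 -0.    -0.001] 0.025792254105096637
scene soup_spoon [[258, 181, 295, 200]]
scene tumbler [[350, 195, 375, 236]]
scene sauce_bowl [[254, 233, 290, 262], [314, 268, 353, 300]]
scene flask [[101, 190, 150, 261], [104, 217, 158, 306]]
scene soap [[116, 169, 148, 219]]
scene steel_mug [[410, 172, 440, 204], [321, 134, 371, 160]]
top soup_spoon [[283, 276, 309, 293]]
top tumbler [[202, 209, 227, 234]]
top sauce_bowl [[238, 185, 268, 215], [246, 140, 274, 170]]
top flask [[412, 185, 453, 227], [403, 143, 443, 188]]
top soap [[419, 256, 453, 280]]
top steel_mug [[118, 246, 157, 277]]
```

```bash
python3 - <<'E'
from station import robot
print(robot.hand_in()); s=robot.sense(); print(s["time"],s["position"],s["width"])
E
```

```text
the job is handed in; nothing more can be done
None
the job is handed in; nothing more can be done
```

I handed the job in at about 11 s of the 42 s allowed. The brush was held up by the front of its handle, locked at what I measured as the second stop. No verdict was reported.

- **Pull:** I squeezed the button flush (fingers 25.5 mm apart) and pulled about 63 mm, past the first stop. I then let go and regripped about 31 mm ahead of the button. Pulling on, the arm stalled 28 mm later at about 25 N, which puts the rod at about 90 mm. The wrist picture then showed the button sprung out.
- **Lift:** I raised the brush about 100 mm straight up.

Last checks before handing in:
- **Height and level:** the head was about 0.18 m above the counter and the tail about 0.17 m, so roughly level.
- **Length:** head to tail measured 404 mm against about 399 mm expected at stop 2. A rougher head-to-button check gave 246 mm against about 234 mm. I put that down to reading the button's position off one blurry picture.
- **Grip:** 55 N commanded, with the fingers at 25.5 mm on the handle and clear of the button. The arm was nearly still.
- **Clearance:** the pictures showed nothing touching the brush. The dishes, flask, soap and mug appeared where they started. In the last scene detections the white bowl was missed, though it still showed in place in the pictures.
- **Not read directly:** the rod and button joint values are inferred from travel, force and pictures.

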